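# Empty the offcut scoop into the covered scrap box

## Task

Slide the scrap box's cover fully back, take the scoop by its leaning handle and tip it over the open box until all five offcuts are inside. Set the empty scoop down gently, upright on the rubber mat again, let go, then slide the cover fully shut. Leave the other things on the bench where they are.

Things in the scene. Friction and masses are not known exactly. Their poses are not given: they have to be found in the camera images.
- box: Fixed open-topped dark steel scrap box, 200 (its x) x 180 (its y) x 100 mm high, walls and floor 6 mm. Origin at the centre of its underside. Two guide rails 8 mm wide run along its +-y rims up to 113 mm high and carry on 185 mm past its +x wall to two feet.
- box_mouth (a point): Centre of the box's rim plane, 100 mm above the bench; axes as the box.
- cover (a joint): Flat aluminium cover, 194 x 168 x 4 mm, top face 105 mm above the bench, sliding on the rails along the box's +x; 0 = fully shut, 0.17 m = fully back against its stop, mouth open. It drags with about 2.5 N.
- cover_tab (a point): Top centre of the upright tab on the cover's near (-x) end, 139 mm above the bench; the tab is 12 mm thick (along the box's x), 50 mm wide, 34 mm high, and stands 80 mm towards -x from the cover's centre.
- mat: Fixed black rubber mat, 260 (its x) x 200 (its y) x 4 mm; origin at the centre of its underside.
- scoop: Loose sheet-steel scoop like a dustpan, 0.2 to 0.3 kg, holding five offcuts. Origin under the middle of its floor; x points to its open pouring lip, z up. 110 mm wide (y), 4 mm sheet; back wall at x = -70 mm, 56 mm high; side walls 50 mm high; the flat floor ends at x = +55 mm and there ramps up at 25 degrees for 45 mm. A handle leans back from the back wall's top.
- scoop_grip (a point): Grip point in the flat wooden handle (14 mm thick, 90 mm wide, 85 mm long), at (-102, 0, 97) mm in the scoop's frame; axes as the scoop. The handle rises from the back wall's top (x = -68, z = 54 mm) leaning 38 degrees from the scoop's z towards its -x; this point is 55 mm up its slope, mid thickness.
- scoop_lip (a point): Middle of the top edge of the pouring lip, at (96, 0, 23) mm in the scoop's frame; axes as the scoop.
- offcut_a: Wooden offcut in the scoop: block 36 x 32 x 30 mm, 20 to 28 g. Origin at the centre of its underside as it starts.
- offcut_b: Wooden offcut in the scoop: short cylinder 36 mm across, 30 mm long, 20 to 28 g. Origin at the centre of its underside as it starts.
- offcut_c: Wooden offcut in the scoop: stepped turned spigot, 38 mm and 24 mm across, 32 mm long, 20 to 28 g. Origin at the centre of its underside as it starts.
- offcut_d: Wooden offcut in the scoop: block 40 x 28 x 24 mm, 20 to 28 g. Origin at the centre of its underside as it starts.
- offcut_e: Wooden offcut in the scoop: block 22 x 36 x 22 mm, 20 to 28 g. Origin at the centre of its underside as it starts.
- wax_tin: Bystander: low round brass-coloured wax tin with a white lid, 68 mm across, 55 mm high. Origin at its underside.
- bowl: Bystander: small turned wooden bowl, 124 mm across, 50 mm high. Origin at its underside.
- sanding_block: Bystander: cork sanding block 90 x 50 x 30 mm, lying between the mat and the scrap box. Origin at its underside.
- gouge: Bystander: turning gouge 375 mm long along its x, 28 mm thick. Origin at its underside.
- caliper: Bystander: steel caliper lying flat, 140 x 78 x 12 mm, its pivot at the origin and its legs along +x. Origin at its underside.
- oil_bottle: Bystander: amber oil bottle, 60 mm across, 160 mm high. Origin at its underside.
Mind the look-alikes: they are no part of the job. Leave any yellow look-alike of the offcut_c alone.

How it is judged (in metres and radians):
On the way, in this order (a step that is already met when the one before it is completed fails the run):
1. the cover is slid back, at least 150 mm of its 170 (value of joint cover above 0.15 m), for 0.1 s.
2. the scoop is tipped more than 35 degrees, its lip over the box (angle between scoop's own z axis and vertical above 0.61 rad and x of scoop_lip in the frame of box between -0.1 and 0.1 m and y of scoop_lip in the frame of box between -0.1 and 0.1 m), for 0.1 s.
3. all offcuts are in the box and the empty scoop stands upright on the mat, let go (x of offcut_a in the frame of box between -0.1 and 0.1 m and y of offcut_a in the frame of box between -0.09 and 0.09 m and z of offcut_a in the frame of box between -0.005 and 0.1 m and x of offcut_b in the frame of box between -0.1 and 0.1 m and y of offcut_b in the frame of box between -0.09 and 0.09 m and z of offcut_b in the frame of box between -0.005 and 0.1 m and x of offcut_c in the frame of box between -0.1 and 0.1 m and y of offcut_c in the frame of box between -0.09 and 0.09 m and z of offcut_c in the frame of box between -0.005 and 0.1 m and x of offcut_d in the frame of box between -0.1 and 0.1 m and y of offcut_d in the frame of box between -0.09 and 0.09 m and z of offcut_d in the frame of box between -0.005 and 0.1 m and x of offcut_e in the frame of box between -0.1 and 0.1 m and y of offcut_e in the frame of box between -0.09 and 0.09 m and z of offcut_e in the frame of box between -0.005 and 0.1 m and angle between scoop's own z axis and vertical below 0.1 rad and horizontal distance between scoop and mat below 0.09 m and z of scoop in the frame of mat below 0.012 m and linear speed of scoop below 0.03 m/s and contact force between the fingers and scoop below 0.1 N), for 0.2 s.
At the end, for the whole second after the job is handed in: All five offcuts are inside the scrap box below its rim; the cover is shut to within 6 mm; the scoop stands upright (within 6 degrees), at rest and released, on the mat, its origin within 90 mm of the mat's centre (all of step 3 and value of joint cover below 0.006 m); the robot touches nothing.
It fails at once if the scoop is dropped (falling unheld more than about 30 mm above the bench) (height (world z) of scoop above 0.03 m and contact force between the fingers and scoop below 0.1 N and linear speed of scoop above 0.3 m/s).
It fails at once if the scoop is pressed or banged down on the mat with more than 60 N (contact force between scoop and mat above 60 N).
It fails at once if a bystander is moved more than 30 mm (distance of any of wax_tin, bowl, sanding_block, gouge, caliper, oil_bottle from where it was at the start of the episode above 0.03 m).
It also fails if it takes over 72 s, if anything falls off the work surface, if the arm or the gripper's body presses on something with over 40 N, if the wrist force passes 120 N, or if a joint passes its speed limit or range.

## Robot

A 6-joint arm with a two-finger parallel gripper is mounted at the origin on the work surface. World frame = base frame: x ahead of the robot, y to its left, z up, the work surface at z = 0. Lengths are in mm, angles in degrees, forces in N, time in s.
With the tool pointing down it reaches from about 300 to 850 mm from the base axis. Payload 4.2 kg.
Tool frame: the origin (TCP) lies midway between the tips of the shut fingers; the grasp point (between the pads) lies 19 mm behind it; z points along the fingers, y is the line along which they close (so a half turn about z gives the same grasp; the last joint's range is limited). The gripper opens to 91 mm and grips with 3 to 60 N. Pads are 32 mm wide; open, the fingers measure 118 mm over their backs; the gripper's body (76 mm by 178 mm) begins 60 mm behind the grasp point.
Start: joints at [-1.146, 18.312, 89.639, -0, 72.044, -1.146], TCP at [575.016, 0, 213.976] pointing down, gripper open.
Joint ranges: [-177.97, 177.97], [-48.28, 115.42], [12.27, 149.76], [-77.06, 257.06], [2.81, 150.46], [-146.56, 146.56]. Speed limits (degrees/s): [147.25, 147.25, 180, 180, 180, 180].

## Interface

Orientations are given as [roll, pitch, yaw] about the fixed x, y, z axes, in that order (R = Rz(yaw) Ry(pitch) Rx(roll)).
In Python, from workcell import env gives the robot as it stands.
- The arm moves only by the tool send_rows, never from a script. Its argument "steps" is a list that holds one entry, the list of rows, each a list of 5 numbers: the shift along the tool's x, y, z scaled (see below), then the turn about the tool's z scaled (see below), then the opening, from 0 (shut) to 1 (fully open). In form: [[[dx, dy, dz, yaw, fingers], ...]]. A call has 1 to 5 rows; each row shifts and turns the commanded pose from where the row before left it, along the tool's axes as they then stand; what a row does not reach is not made up. The controller multiplies each number of a shift by 0.04 m and each number of a turn by 0.12 rad. A row lasts 1/12 s, in which the tool goes at most 41.7 mm and 7.16 degrees, less where a joint would pass 70% of its speed; a pose out of reach is approached as far as the arm can. A call with a number of a shift or a turn outside -1 to 1 is refused whole. A call with a gripper value outside its range is refused whole. The fingers move at their own pace and stop on an object; "squeeze" is the grip in N (left out, the last holds). Time passes only in rows, so rows that do not move let the fingers close. It gives the time, the measured TCP pose, the force, the opening and the grip force at its end, in the units of the state.
- env.state(): the state, without advancing time (a new reading comes with each control period).
- env.grab_frame(name): name is "scene" or "side" or "wrist"; returns a dict with "pixels" (480x640x3 uint8, red, green, blue), "depth" (480x640 float32, mm along the optical axis (not along the pixel's ray), 0 where there is no reading), "intrinsics" (3x3 intrinsics, pixels), "cam_to_world" (4x4, takes a point from camera to world coordinates). Camera axes: x right, y down, z forward; pixel columns grow to the right and rows downward; lengths in mm; the calibration is good to about 2 mm. A picture is of the moment at which its call begins.
- env.job_done(): hands the job in; it is judged then, once.
The state is a dict: "time_s": time; "qpos": joint angles; "qvel": joint speeds; "effort": joint torques, N m; "ee_pos": TCP position; "ee_rot": TCP orientation; "force": force on the tool from outside, world axes, zero at the start; "torque": the same for the moment, N m; "gripper_width": finger opening in mm; "gripper_force": force on a finger pad.
Only numpy, scipy, OpenCV 4.12 (cv2) and the standard library are available. Lean on these libraries where they do the work, as an engineer would, in place of code of your own. Each camera call takes 0.05 s, during which the arm holds its last target. There are 200 camera calls.

## Working session

There is one attempt and no reset: what is moved stays moved. The work goes in short steps, Python scripts to look and compute and a tool call to move; the robot and the scene stay as the last step left them, time stands still between calls to the robot, and variables do not carry over. Pictures are saved under pics/ and viewed, at most 10 in all, crops included, and the job is handed in when it is done.

Besides the shell and the picture viewer there is one more tool, called after "Call:" as name([rows], argument=value, ...), one row to a line, values as JSON. send_rows: Moves the arm, as the interface text tells. Shifts and turns lie within -1 to 1; 1 stands for 0.04 m of shift or 0.12 rad of turn. Its arguments: {"type":"object","properties":{"steps":{"type":"array"},"squeeze":{"type":"number"}},"required":["steps"]}

```bash
ls; mkdir -p pics; cat > h.py <<'E'
import numpy as np,cv2
from workcell import env
def grab(n,f=None):
    g=env.grab_frame(n)
    np.savez(f'{n}.npz',**{k:np.array(v) for k,v in g.items()})
    if f: cv2.imwrite(f'pics/{f}.png',g['pixels'][:,:,::-1])
    return g
def cloud(g):
    d=g['depth'];K=g['intrinsics'];T=g['cam_to_world']
    v,u=np.mgrid[:480,:640]
    P=np.stack([(u-K[0,2])/K[0,0]*d,(v-K[1,2])/K[1,1]*d,d,np.ones_like(d)],-1)
    W=(P@T.T)[...,:3]; W[d==0]=np.nan
    return W
E
python3 - <<'E'
from h import *
s=env.state();print({k:np.round(v,2) for k,v in s.items()})
for n in('scene','side'):
    g=grab(n,n);print(n,g['cam_to_world'].round(2).tolist())
E
```

```text
pics
{'time_s': np.float64(0.0), 'qpos': array([-1.15, 18.35, 89.71, -0.  , 72.05, -1.15]), 'qvel': array([ 0.01, -0.12, -0.  , -0.03,  0.03,  0.11]), 'effort': array([ -0.  , -41.25, -23.2 ,   0.07,   0.05,  -0.  ]), 'ee_pos': array([574.47,  -0.  , 213.14]), 'ee_rot': array([-179.9,    0. ,   90. ]), 'force': array([ 0.05,  0.67, -0.26]), 'torque': array([0.02, 0.03, 0.  ]), 'gripper_force': np.float64(0.0), 'gripper_width': np.float64(90.98)}
scene [[-0.37, 0.54, -0.75, 1122.97], [0.93, 0.24, -0.29, 187.36], [0.02, -0.81, -0.59, 602.42], [0.0, 0.0, 0.0, 1.0]]
side [[-0.94, -0.25, 0.22, 281.99], [-0.34, 0.68, -0.65, 607.38], [0.01, -0.68, -0.73, 872.9], [0.0, 0.0, 0.0, 1.0]]
```

View pics/scene.png

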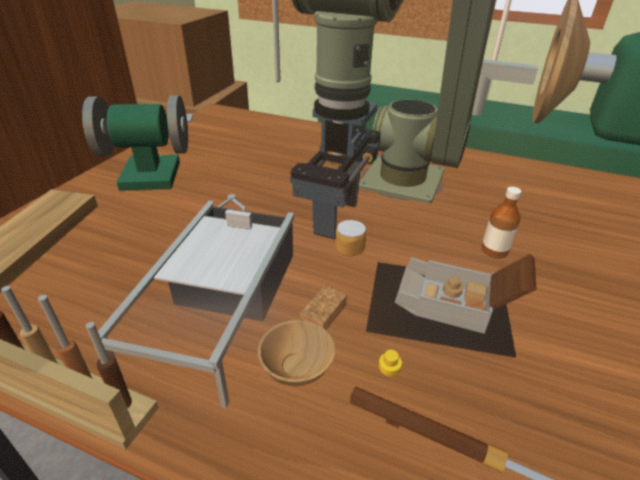

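View pics/side.png

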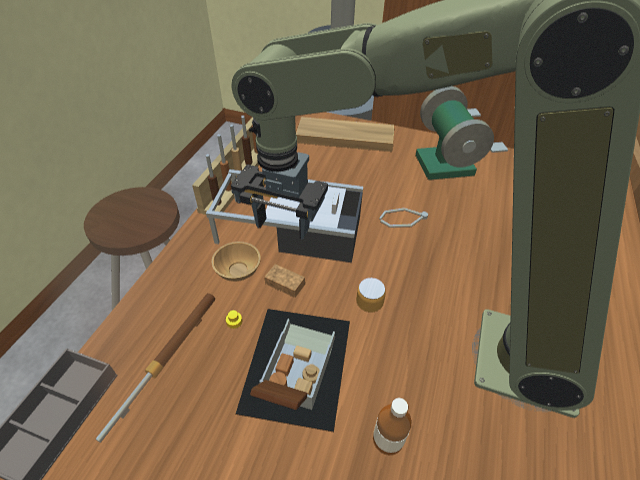

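```bash
cat >> h.py <<'E'
def ortho(names,x0,x1,y0,y1,s,f,zmin=-20,zmax=400):
    # rows: x decreasing downwards ; cols: y decreasing rightwards
    H=int((x1-x0)*s);W=int((y1-y0)*s);im=np.zeros((H,W,3),np.uint8);zb=np.full((H,W),-99.)
    for n in names:
        g=dict(np.load(n+'.npz'));
        k=4
        P=cloud(g);P=cv2.resize(P,None,fx=k,fy=k,interpolation=cv2.INTER_LINEAR).reshape(-1,3);C=cv2.resize(g['pixels'],None,fx=k,fy=k).reshape(-1,3)
        ok=np.isfinite(P).all(1)&(P[:,2]>zmin)&(P[:,2]<zmax);P=P[ok];C=C[ok]
        r=((x1-P[:,0])*s).astype(int);c=((y1-P[:,1])*s).astype(int)
        ok=(r>=0)&(r<H)&(c>=0)&(c<W);r,c,P,C=r[ok],c[ok],P[ok],C[ok]
        o=np.argsort(P[:,2]);r,c,P,C=r[o],c[o],P[o],C[o]
        m=P[:,2]>zb[r,c]
        im[r[m],c[m]]=C[m];zb[r[m],c[m]]=P[m,2]
    for t in range(int(np.ceil(x0/50))*50,int(x1),50): cv2.putText(im,str(t),(0,int((x1-t)*s)),0,.35,(0,255,0));cv2.line(im,(0,int((x1-t)*s)),(W,int((x1-t)*s)),(0,90,0),1)
    for t in range(int(np.ceil(y0/50))*50,int(y1),50): cv2.putText(im,str(t),(int((y1-t)*s),10),0,.35,(0,255,0));cv2.line(im,(int((y1-t)*s),0),(int((y1-t)*s),H),(0,90,0),1)
    cv2.imwrite(f'pics/{f}.png',im[:,:,::-1]);return zb
E
python3 - <<'E'
from h import *
zb=ortho(['scene','side'],280,880,-400,400,1,'top')
K=dict(np.load('side.npz'))
im=K['pixels'][290:450,230:370];cv2.imwrite('pics/c.png',cv2.resize(im,None,fx=4,fy=4,interpolation=cv2.INTER_CUBIC)[:, :, ::-1][:600])
E
```

```text
(no output)
```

View pics/top.png

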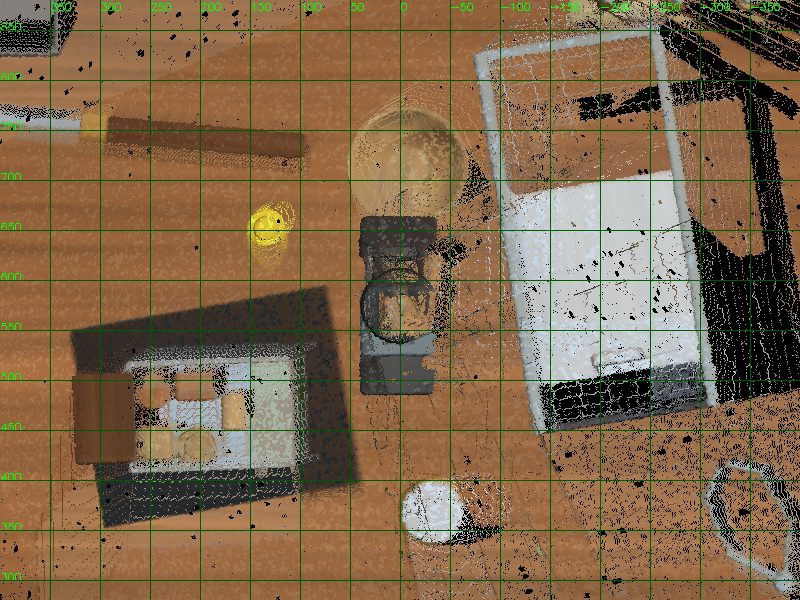

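View pics/c.png

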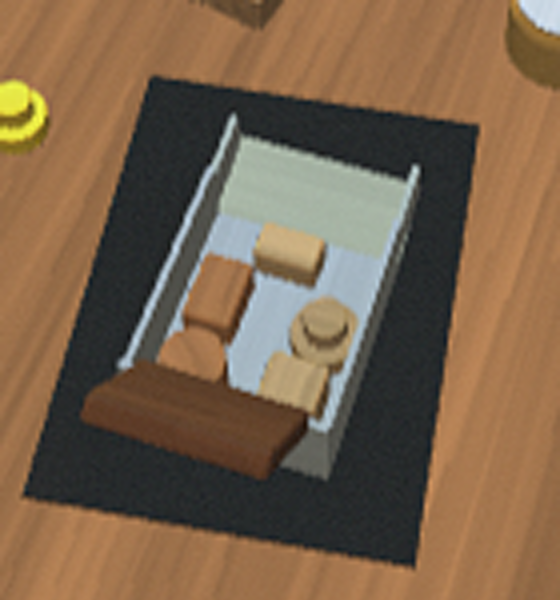

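```bash
python3 - <<'E'
from h import *
A=[]
for n in('scene','side'):
    g=dict(np.load(n+'.npz'));P=cloud(g).reshape(-1,3);C=g['pixels'].reshape(-1,3).astype(int)
    def sel(x0,x1,y0,y1,z0,z1):
        m=(P[:,0]>x0)&(P[:,0]<x1)&(P[:,1]>y0)&(P[:,1]<y1)&(P[:,2]>z0)&(P[:,2]<z1);return P[m],C[m]
    def rep(t,Q):
        if len(Q)>5:
            r=cv2.minAreaRect(Q[:,:2].astype(np.float32));print(n,t,len(Q),np.round(Q.mean(0),1),[np.round(x,1) for x in r])
        else: print(n,t,len(Q))
    rep('tab',sel(480,560,-300,-160,120,150)[0])
    Q,c=sel(480,740,-300,-80,100,108);rep('cover',Q[c.min(1)>150])
    rep('rails',sel(430,860,-340,-60,110.5,116)[0])
    rep('handle',sel(400,530,270,345,75,130)[0])
    Q,c=sel(380,560,60,275,50,57);rep('walls',Q)
    for s in (0,1):
        q=Q[(Q[:,0]>465) if s else (Q[:,0]<450)]
        if len(q)>5:
            p=np.polyfit(q[:,1],q[:,0],1);print('  wall',s,len(q),np.round(p,4),np.round(q[:,1].min()),np.round(q[:,1].max()),'x@150,200',np.polyval(p,[150,200]).round(1))
    Q,c=sel(300,620,20,360,1,8);rep('mat',Q[c.max(1)<70])
    Q,c=sel(380,560,60,275,14,48);Q=Q[(c[abs(Q[:,0])>0][:,0]>c[:,2]+40)];rep('offc',Q)
E
```

```text
scene tab 289 [ 525.7 -215.9  132. ] [array([ 523.2, -217.3]), array([15.2, 50. ]), np.float64(10.5)]
scene cover 5723 [ 613.4 -205.3  105.3] [array([ 601.5, -209.1]), array([196.1, 164.8]), np.float64(8.9)]
scene rails 2466 [ 681.3 -188.   113.2] [array([ 648.9, -198.4]), array([387.4, 190.4]), np.float64(9.1)]
scene handle 1434 [469.9 299.1 104.8] [array([461.1, 299. ]), array([93.3, 53.4]), np.float64(2.6)]
scene walls 472 [471.4 204.6  53. ] [array([464.3, 191. ]), array([115.5, 159.5]), np.float64(2.3)]
  wall 0 206 [-3.030000e-02  4.182156e+02] 109.0 266.0 x@150,200 [413.7 412.2]
  wall 1 266 [-4.700000e-02  5.271333e+02] 113.0 273.0 x@150,200 [520.1 517.7]
scene mat 4634 [518.8 177.5   4.3] [array([474. , 185.1]), array([197. , 256.1]), np.float64(9.5)]
scene offc 1050 [452.5 218.5  31.9] [array([453.6, 187.8]), array([ 86.7, 158.9]), np.float64(2.1)]
side tab 92 [ 520.9 -210.2  135. ] [array([ 522.5, -216. ]), array([12.2, 51. ]), np.float64(9.7)]
side cover 1238 [ 582.6 -187.9  104.7] [array([ 602.8, -211.2]), array([193.1, 162.4]), np.float64(9.1)]
side rails 665 [ 625.2 -158.   112.7] [array([ 650.8, -196.8]), array([385.2, 192.7]), np.float64(9.2)]
side handle 891 [458.3 307.3 111.9] [array([460.8, 300.9]), array([89.7, 52.3]), np.float64(2.2)]
side walls 261 [464.3 205.4  53.2] [array([465.1, 191.8]), array([110.8, 161. ]), np.float64(1.8)]
  wall 0 131 [-2.890000e-02  4.175806e+02] 110.0 271.0 x@150,200 [413.2 411.8]
  wall 1 130 [-3.410000e-02  5.243659e+02] 115.0 274.0 x@150,200 [519.2 517.5]
side mat 5120 [467.2 199.6   3.6] [array([473.4, 185. ]), array([199.9, 259.7]), np.float64(9.8)]
side offc 1011 [464.3 213.4  32.3] [array([465.5, 209.3]), array([105.1,  93. ]), np.float64(87.9)]
```

Call:
send_rows([
  [[-0.93,-0.345,0,0,0],[-0.93,-0.345,0,0,0],[-0.93,-0.345,0,0,0],[-0.93,-0.345,0,0,0],[-0.93,-0.345,0,0,0]],
], squeeze=60)

```text
time_s: 0.52
ee_pos: [504.9, -187.3, 213.6]
ee_rot: [-180.0, -0.0, 90.0]
force: [0.0, 0.2, 0.5]
gripper_width: 60.6
gripper_force: 0.0
```

Call:
send_rows([
  [[-0.93,-0.345,0,0,0],[0,0,0,-0.66,0],[0,0,0,-0.66,0],[0,0,0,0,0]],
])

```text
time_s: 0.85
ee_pos: [491.5, -224.0, 213.5]
ee_rot: [-180.0, -0.0, 99.0]
force: [0.3, 0.7, -0.6]
gripper_width: 34.1
gripper_force: 0.0
```

Call:
send_rows([
  [[0,0,0.4,0,0],[0,0,0.4,0,0],[0,0,0.4,0,0],[0,0,0.4,0,0],[0,0,0.85,0,0]],
])

```text
time_s: 1.27
ee_pos: [494.6, -223.7, 117.8]
ee_rot: [179.7, 0.2, 99.0]
force: [0.9, -0.1, -0.0]
gripper_width: 1.2
gripper_force: 0.0
```

Call:
send_rows([
  [[0,0.5,0,0,0],[0,0.5,0,0,0],[0,0.5,0,0,0],[0,0.5,0,0,0],[0,0.5,0,0,0]],
])

```text
time_s: 1.68
ee_pos: [589.5, -206.1, 114.3]
ee_rot: [-179.7, -0.1, 99.0]
force: [-3.1, -0.6, -2.0]
gripper_width: 0.4
gripper_force: 1.6
```

Call:
send_rows([
  [[0,0.5,0,0,0],[0,0.4,0,0,0],[0,0,0,0,0]],
])

```text
time_s: 1.93
ee_pos: [628.7, -200.4, 114.7]
ee_rot: [180.0, -0.0, 99.1]
force: [0.3, 0.0, -0.1]
gripper_width: -0.0
gripper_force: 0.0
```

Call:
send_rows([
  [[0,0.1,0,0,0],[0,0.05,0,0,0],[0,0,0,0,0]],
])

```text
time_s: 2.18
ee_pos: [631.4, -200.5, 115.7]
ee_rot: [-179.9, -0.0, 99.0]
force: [-1.1, -0.6, -1.0]
gripper_width: 0.6
gripper_force: 0.6
```

```bash
python3 - <<'E'
from h import *
g=grab('scene')
P=cloud(g);m=(P[...,0]>560)&(P[...,0]<720)&(abs(P[...,1]+200)<60)&(P[...,2]>125)&(P[...,2]<150)
Q=P[m];C=g['pixels'][m];Q=Q[C.min(1)>90]
print(len(Q),Q.mean(0),cv2.minAreaRect(Q[:,:2].astype(np.float32)))
m=(abs(P[...,2]-105)<2)&(P[...,0]>600)&(g['pixels'].min(-1)>140)&(abs(P[...,1]+190)<90);print(cv2.minAreaRect(P[m][:,:2].astype(np.float32)))
E
```

```text
279 [ 649.99296237 -195.03144784  134.59981087] ((650.1739501953125, -196.67965698242188), (26.9840145111084, 47.58584213256836), 35.735477447509766)
((735.58642578125, -188.1587371826172), (215.693115234375, 164.27769470214844), 8.749123573303223)
```

Call:
send_rows([
  [[0,-0.5,0,0,0],[0,0,-1,0,0],[0,0,-1,0,0],[0,0,-0.5,1.0,0.26]],
])

```text
time_s: 2.57
ee_pos: [613.6, -204.8, 221.1]
ee_rot: [179.6, 0.2, 92.0]
force: [-0.6, 0.2, 1.1]
gripper_width: 4.5
gripper_force: 0.0
```

Call:
send_rows([
  [[0.91,-0.46,0,0,0.26],[0.91,-0.46,0,0,0.26],[0.91,-0.46,0,0,0.26],[0.91,-0.46,0,0,0.26],[0.91,-0.46,0,0,0.26]],
])

```text
time_s: 2.98
ee_pos: [512.5, -24.6, 216.6]
ee_rot: [179.9, -0.0, 92.1]
force: [0.2, 1.0, 0.2]
gripper_width: 23.9
gripper_force: 0.0
```

Call:
send_rows([
  [[0.91,-0.46,0,0,0.26],[0.91,-0.46,0,0,0.26],[0.91,-0.46,0,0,0.26],[0.91,-0.46,0,0,0.26],[0,0,0,0,0.26]],
])

```text
time_s: 3.4
ee_pos: [431.1, 121.6, 216.7]
ee_rot: [180.0, -0.2, 92.5]
force: [-0.4, -0.4, 0.2]
gripper_width: 23.8
gripper_force: 0.0
```

```bash
python3 - <<'E'
from h import *
s=env.state();print(s['ee_pos'],s['ee_rot'],s['gripper_width'])
for n in('wrist','side'):
    g=grab(n,n+'2');P=cloud(g).reshape(-1,3)
    m=(abs(P[:,2]-53)<3)&(P[:,0]>400)&(P[:,0]<430)&(P[:,1]>100)&(P[:,1]<275);q=P[m]
    if len(q)>9: p=np.polyfit(q[:,1],q[:,0],1);print(n,len(q),p,np.polyval(p,[150,160]),np.percentile(q[:,1],[0,100]),q[:,0].min(),q[:,0].max())
E
```

```text
[431.07183886 121.60695991 216.70866425] [179.98423038  -0.19833053  92.50363484] 23.755876793894448
wrist 840 [-2.38841322e-02  4.17468844e+02] [413.88622456 413.64738324] [111.42302018 268.02891596] 408.5137620136677 429.5229269519381
side 128 [-3.41511211e-02  4.18578764e+02] [413.45609558 413.11458437] [110.8258601  271.10429855] 407.1618110639395 416.8212377174623
```

View pics/wrist2.png

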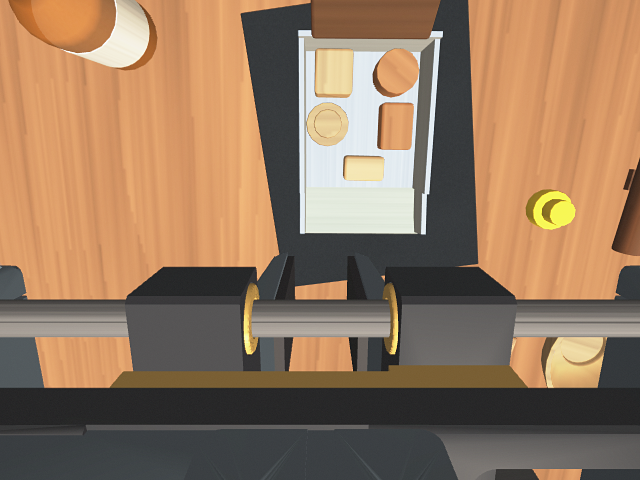

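Call:
send_rows([
  [[0.73,-0.4,0,0,0.26],[0,0,1,0,0.26],[0,0,1,0,0.26],[0,0,1,0,0.26],[0,0,0,0,0.26]],
])

```text
time_s: 3.92
ee_pos: [413.2, 142.7, 90.4]
ee_rot: [-179.3, 0.2, 92.1]
force: [-0.6, -0.3, 0.0]
gripper_width: 23.7
gripper_force: 0.0
```

Call:
send_rows([
  [[0,0,0.3,0,0.26],[0,0,0,0,0.26],[0,0,0,0,0.26]],
])

```text
time_s: 4.17
ee_pos: [419.0, 145.0, 85.3]
ee_rot: [179.9, -0.0, 92.1]
force: [0.8, 0.2, -0.8]
gripper_width: 23.8
gripper_force: 0.0
```

Call:
send_rows([
  [[0.08,-0.13,0,0,0.26],[0,0,0,0,0.26],[0,0,0,0,0.26]],
])

```text
time_s: 4.42
ee_pos: [412.6, 148.8, 85.1]
ee_rot: [179.9, -0.0, 92.2]
force: [0.8, -0.2, 0.1]
gripper_width: 23.8
gripper_force: 0.0
```

Call:
send_rows([
  [[0,0,0.5,0,0.26],[0,0,0.5,0,0.26],[0,0,0.5,0,0.26],[0,0,0,0,0.26]],
])

```text
time_s: 4.75
ee_pos: [410.2, 148.0, 22.0]
ee_rot: [-179.7, 0.1, 92.2]
force: [-0.7, -0.2, -0.6]
gripper_width: 23.9
gripper_force: 0.0
```

Call:
send_rows([
  [[0,0,0,0,0.1],[0,0,0,0,0.1],[0,0,0,0,0]],
], squeeze=10)

```text
time_s: 5.0
ee_pos: [413.3, 149.0, 25.2]
ee_rot: [179.8, -0.0, 92.2]
force: [0.6, 0.5, -0.0]
gripper_width: 6.7
gripper_force: 0.0
```

Call:
send_rows([
  [[0,0,0,0,0],[0,0,0,0,0],[0,0,0,0,0]],
], squeeze=60)

```text
time_s: 5.25
ee_pos: [413.4, 149.0, 25.2]
ee_rot: [179.8, -0.0, 92.2]
force: [0.3, 0.8, 7.7]
gripper_width: 3.9
gripper_force: 60.0
```

Call:
send_rows([
  [[0,0,-0.15,0,0],[0,0,-0.2,0,0],[0,0,-0.3,0,0],[0,0,0,0,0],[0,0,0,0,0]],
])

```text
time_s: 5.67
ee_pos: [412.4, 148.6, 50.5]
ee_rot: [179.9, -0.0, 92.2]
force: [0.5, -0.4, -3.8]
gripper_width: 3.8
gripper_force: 60.0
```

```bash
cat >> h.py <<'E'
def pitch(n='side'):
    g=grab(n,None);P=cloud(g);return g,P
E
python3 - <<'E'
from h import *
g=grab('side','side3');P=cloud(g).reshape(-1,3);C=g['pixels'].reshape(-1,3).astype(int)
print(env.state()['torque'])
# wall tops
for lo,hi in((400,428),(500,535)):
    m=(P[:,0]>lo)&(P[:,0]<hi)&(P[:,1]>90)&(P[:,1]<280)&(P[:,2]>55)&(P[:,2]<110);q=P[m]
    for y in range(100,280,30):
        t=q[abs(q[:,1]-y)<8]
        if len(t): print(lo,y,len(t),t[:,2].max().round(1))
cv2.imwrite('pics/s3.png',cv2.resize(g['pixels'][250:430,220:400],None,fx=3,fy=3)[:,:,::-1])
E
```

```text
[-0.28713059  0.19262374  0.02328614]
400 160 113 108.3
400 190 29 81.1
400 220 36 80.3
400 250 58 82.5
500 160 33 82.3
500 190 45 81.1
500 220 47 80.8
500 250 52 80.5
```

View pics/s3.png

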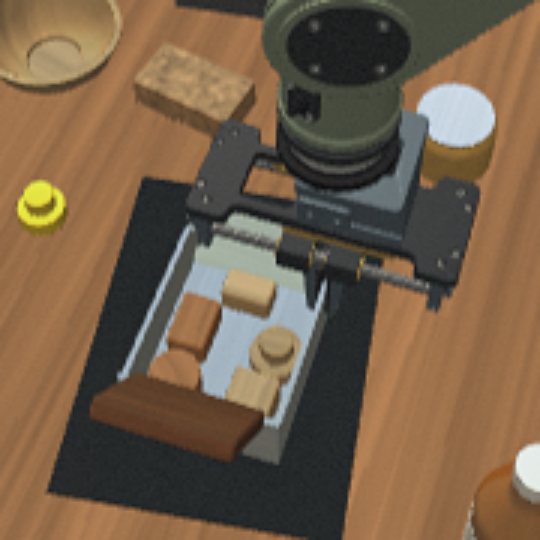

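Call:
send_rows([
  [[0,0,-0.2,0,0],[0,0,-0.4,0,0],[0,0,-0.6,0,0],[0,0,-0.6,0,0],[0,0,-0.6,0,0]],
])

```text
time_s: 6.13
ee_pos: [411.5, 148.3, 146.7]
ee_rot: [-179.9, 0.0, 92.2]
force: [1.0, -0.0, -4.0]
gripper_width: 3.4
gripper_force: 60.0
```

Call:
send_rows([
  [[0,0,-0.5,0,0],[0,0,-0.3,0,0],[-0.2,0.04,0,0,0],[-0.35,0.065,0,0,0],[-0.45,0.084,0,0,0]],
])

```text
time_s: 6.55
ee_pos: [420.5, 108.3, 177.1]
ee_rot: [-179.9, 0.0, 92.3]
force: [-0.5, 0.1, -3.2]
gripper_width: 3.7
gripper_force: 60.0
```

Call:
send_rows([
  [[-0.45,0.084,0,0,0],[-0.45,0.084,0,0,0],[-0.45,0.084,0,0,0],[-0.45,0.084,0,0,0],[-0.45,0.084,0,0,0]],
])

```text
time_s: 6.97
ee_pos: [440.6, 18.1, 176.7]
ee_rot: [-179.8, 0.0, 92.2]
force: [0.9, 0.1, -2.6]
gripper_width: 4.0
gripper_force: 60.0
```

Call:
send_rows([
  [[-0.45,0.084,0,0,0],[-0.45,0.084,0,0,0],[-0.45,0.084,0,0,0],[-0.45,0.084,0,0,0],[-0.45,0.084,0,0,0]],
])

```text
time_s: 7.38
ee_pos: [460.8, -71.1, 176.6]
ee_rot: [-179.8, -0.0, 92.2]
force: [0.3, 0.4, -2.4]
gripper_width: 3.7
gripper_force: 60.0
```

Call:
send_rows([
  [[-0.45,0.084,0,0,0],[-0.45,0.084,0,0,0],[-0.45,0.084,0,0,0],[-0.35,0.065,0,0,0],[-0.2,0.04,0,0,0]],
])

```text
time_s: 7.8
ee_pos: [478.3, -147.0, 176.6]
ee_rot: [-179.9, 0.0, 92.1]
force: [-0.3, 0.8, -3.5]
gripper_width: 3.6
gripper_force: 60.0
```

Call:
send_rows([
  [[0,0,0,-0.3,0],[0,0,0,-0.4,0],[0,0,0,-0.3,0],[0,0,0,0,0],[0,0,0,0,0]],
])

```text
time_s: 8.22
ee_pos: [478.4, -145.0, 177.3]
ee_rot: [-179.9, -0.0, 99.0]
force: [-0.2, 0.4, -3.2]
gripper_width: 4.0
gripper_force: 60.0
```

Call:
send_rows([
  [[-0.3,0.02,0,0,0],[-0.4,0.03,0,0,0],[-0.4,0.03,0,0,0],[-0.25,0.02,0,0,0],[0,0,0,0,0]],
])

```text
time_s: 8.63
ee_pos: [492.1, -200.0, 177.8]
ee_rot: [180.0, 0.1, 98.9]
force: [1.1, 0.5, -1.9]
gripper_width: 3.7
gripper_force: 60.0
```

Call:
send_rows([
  [[0,0,0.3,0,0],[0,0,0.4,0,0],[0,0,0.2,0,0],[0,0,0.15,0,0],[0,0,0,0,0]],
])

```text
time_s: 9.05
ee_pos: [490.6, -197.2, 134.7]
ee_rot: [-179.9, -0.1, 99.1]
force: [-1.1, -0.1, -3.6]
gripper_width: 3.3
gripper_force: 60.0
```

Call:
send_rows([
  [[-0.08,0,0.2,0,0],[-0.07,0,0.2,0,0],[-0.05,0,0.2,0,0],[0,0,0,0,0]],
])

```text
time_s: 9.38
ee_pos: [493.8, -207.4, 114.1]
ee_rot: [179.8, 0.2, 99.1]
force: [-2.2, -2.8, 6.2]
gripper_width: 3.9
gripper_force: 60.0
```

Call:
send_rows([
  [[-0.02,0,0.2,0,0],[0,0,0.2,0,0],[0,0,0.2,0,0],[0,0,0,0,0]],
])

```text
time_s: 9.72
ee_pos: [494.4, -209.9, 90.4]
ee_rot: [179.8, 0.4, 99.1]
force: [-4.5, -9.9, 5.3]
gripper_width: 3.8
gripper_force: 60.0
```

```bash
python3 - <<'E'
from h import *
a=grab('side');b=grab('scene');
A=a['pixels'][150:350,230:430];B=b['pixels'][130:330,150:350]
cv2.imwrite('pics/t1.png',cv2.resize(np.hstack([A,B]),None,fx=2,fy=2,interpolation=cv2.INTER_CUBIC)[:,:,::-1])
E
```

```text
(no output)
```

View pics/t1.png

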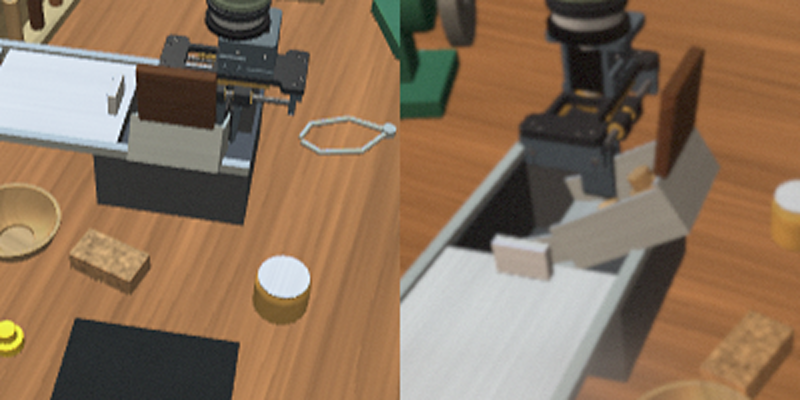

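Call:
send_rows([
  [[0.02,0,0.2,0,0],[0.03,0,0.2,0,0],[0,0,0,0,0],[0,0,0,0,0]],
])

```text
time_s: 10.15
ee_pos: [494.4, -208.1, 74.4]
ee_rot: [179.8, 0.4, 99.1]
force: [-3.3, -10.4, 5.2]
gripper_width: 4.0
gripper_force: 60.4
```

```bash
python3 - <<'E'
from h import *
b=grab('scene')
P=cloud(b);C=b['pixels'].astype(int)
m=(P[...,2]>110)&(P[...,2]<260)&(P[...,0]>430)&(P[...,0]<600)&(P[...,1]>-190)&(P[...,1]<-20)&(C[...,0]>C[...,2]*1.5)
q=P[m];ey=np.array([-.158,.9874]);y=(q[:,:2]-[558.7,-212.1])@ey
print(len(q));p=np.polyfit(q[:,2],y,1);print('handle lean dy/dz',p,np.degrees(np.arctan(p[0])))
cv2.imwrite('pics/t2.png',cv2.resize(b['pixels'][130:330,150:350],None,fx=3,fy=3,interpolation=cv2.INTER_CUBIC)[:,:,::-1])
E
```

```text
1089
handle lean dy/dz [0.34941951 8.81000826] 19.260411007043928
```

View pics/t2.png

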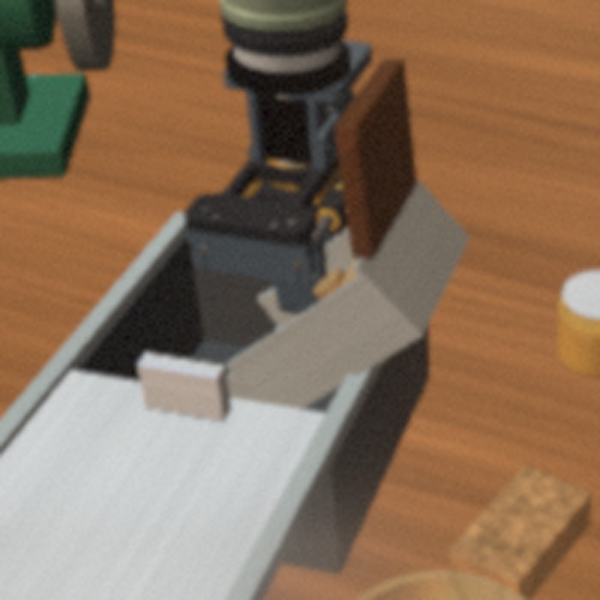

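Call:
send_rows([
  [[-0.3,0,-0.5,0,0],[-0.3,0,-0.5,0,0],[0.5,0,-0.5,0,0],[-0.5,0,0.5,0,0],[0.5,0,-0.5,0,0]],
])

```text
time_s: 10.62
ee_pos: [492.5, -211.5, 126.8]
ee_rot: [-179.6, -0.1, 99.0]
force: [0.1, 0.6, -3.8]
gripper_width: 4.0
gripper_force: 60.0
```

Call:
send_rows([
  [[-0.5,0,0.5,0,0],[0.5,0,-0.5,0,0],[-0.5,0,0.5,0,0],[0.5,0,-0.5,0,0],[0,0,0,0,0]],
])

```text
time_s: 11.03
ee_pos: [494.1, -207.5, 133.0]
ee_rot: [179.9, -0.1, 99.1]
force: [0.2, -0.0, -2.1]
gripper_width: 3.7
gripper_force: 60.0
```

```bash
cat >> h.py <<'E'
def wood(n):
    g=grab(n);C=g['pixels'].astype(int);P=cloud(g)
    R=P-[558.7,-212.1,0];ex=np.array([.9874,.158,0]);ey=np.array([-.158,.9874,0])
    B=np.stack([R@ex,R@ey,P[...,2]],-1)
    m=(C[...,0]>C[...,2]*1.35)&(C[...,0]>90)&(abs(B[...,0])<95)&(B[...,1]>-85)&(B[...,1]<150)&(B[...,2]>8)&(B[...,2]<250)
    k,l,st,c=cv2.connectedComponentsWithStats(m.astype(np.uint8))
    for i in range(1,k):
        if st[i,4]>12:
            q=B[l==i];print(n,st[i].tolist(),np.nanmean(q,0).round(),C[l==i].mean(0).round().tolist())
E
python3 - <<'E'
from h import *
for n in('scene','side','wrist'): wood(n)
w=dict(np.load('wrist.npz'))['pixels'];s=dict(np.load('scene.npz'))['pixels']
o=np.hstack([cv2.resize(w,(400,300)),cv2.resize(s[110:290,150:390],(400,300))])
o2=np.hstack([cv2.resize(dict(np.load('side.npz'))['pixels'][130:280,250:450],(400,300)),np.zeros((300,400,3),np.uint8)])
cv2.imwrite('pics/t3.png',np.vstack([o,o2])[:,:,::-1])
E
```

```text
scene [228, 162, 6, 4, 14] [-38.  -4. 242.] [106.0, 78.0, 41.0]
scene [237, 163, 9, 2, 14] [-48.  11. 240.] [102.0, 76.0, 42.0]
scene [253, 171, 8, 8, 38] [-36.  45. 229.] [118.0, 91.0, 54.0]
scene [210, 185, 19, 10, 25] [ 16. -10. 215.] [110.0, 85.0, 67.0]
scene [218, 213, 18, 17, 115] [-10. -15. 138.] [161.0, 132.0, 97.0]
scene [210, 241, 18, 13, 102] [-34. -53.  48.] [147.0, 120.0, 90.0]
scene [187, 245, 19, 12, 107] [ 23. -74.  79.] [147.0, 101.0, 69.0]
side [341, 176, 19, 4, 43] [-71.  38. 239.] [108.0, 87.0, 51.0]
side [338, 209, 15, 14, 139] [-61. -52.  33.] [135.0, 109.0, 74.0]
side [313, 210, 10, 7, 62] [ 19. -57.  25.] [102.0, 69.0, 46.0]
side [324, 211, 8, 9, 60] [ -9. -55.  25.] [115.0, 92.0, 63.0]
wrist [440, 271, 57, 29, 1027] [  3.  20. 139.] [153.0, 118.0, 80.0]
wrist [294, 283, 9, 72, 440] [-68.  47. 229.] [198.0, 165.0, 89.0]
wrist [340, 284, 8, 71, 428] [-58.  47. 230.] [178.0, 146.0, 77.0]
wrist [178, 316, 4, 30, 54] [-91.  45. 232.] [198.0, 162.0, 93.0]
wrist [140, 316, 355, 72, 7225] [-53.  32. 224.] [131.0, 106.0, 64.0]
```

View pics/t3.png

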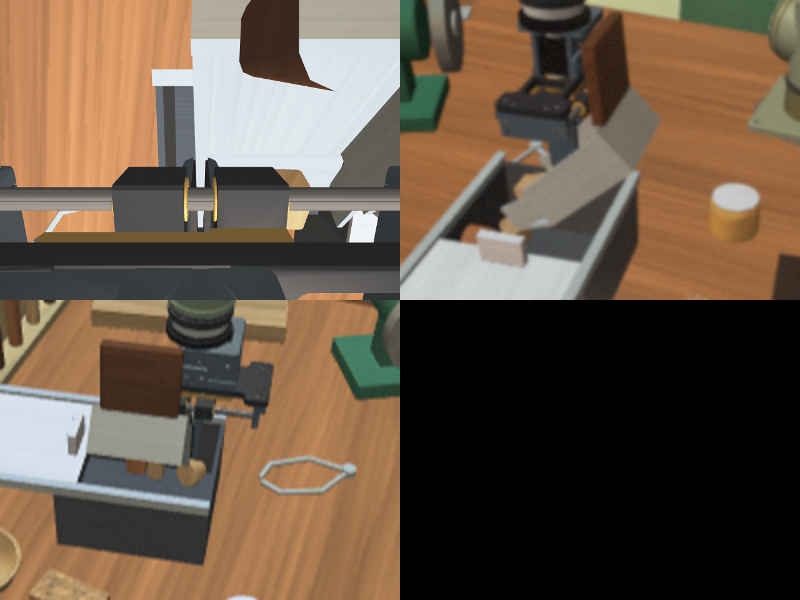

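Call:
send_rows([
  [[0.4,0,0,0,0],[0,0,-0.2,0,0],[-0.7,0,0.5,0,0],[0.7,0,-0.5,0,0],[-0.7,0,0.5,0,0]],
])

```text
time_s: 11.6
ee_pos: [497.2, -216.6, 123.6]
ee_rot: [179.7, -0.1, 99.3]
force: [0.9, 0.4, -0.4]
gripper_width: 3.6
gripper_force: 60.0
```

Call:
send_rows([
  [[0.7,0,-0.5,0,0],[-0.7,0,0.5,0,0],[0.7,0,-0.5,0,0],[-0.7,0,0.5,0,0],[0,0,0,0,0]],
])

```text
time_s: 12.02
ee_pos: [495.8, -222.7, 118.7]
ee_rot: [-180.0, 0.1, 99.1]
force: [0.5, 0.2, -2.4]
gripper_width: 3.8
gripper_force: 60.0
```

```bash
python3 - <<'E'
from h import *
for n in('scene','side','wrist'): wood(n)
E
```

```text
scene [230, 161, 9, 3, 17] [-55.  -6. 237.] [114.0, 92.0, 65.0]
scene [221, 168, 6, 5, 17] [-37. -19. 227.] [105.0, 77.0, 40.0]
scene [246, 177, 8, 8, 40] [-37.  30. 215.] [121.0, 92.0, 55.0]
scene [291, 184, 8, 17, 18] [-48. 113. 196.] [129.0, 105.0, 86.0]
scene [186, 245, 19, 12, 104] [ 25. -74.  79.] [148.0, 102.0, 70.0]
scene [225, 251, 9, 12, 82] [-24. -25.  36.] [140.0, 111.0, 77.0]
side [342, 177, 18, 5, 37] [-73.  26. 227.] [107.0, 86.0, 51.0]
side [313, 210, 43, 17, 423] [-37. -45.  30.] [137.0, 111.0, 77.0]
wrist [294, 283, 9, 72, 437] [-68.  34. 216.] [198.0, 165.0, 89.0]
wrist [340, 284, 8, 71, 424] [-59.  34. 217.] [179.0, 147.0, 77.0]
wrist [178, 316, 4, 30, 54] [-92.  33. 219.] [199.0, 163.0, 94.0]
wrist [143, 316, 346, 72, 7378] [-48.  13. 201.] [126.0, 96.0, 56.0]
```

Call:
send_rows([
  [[0,0,-0.5,0,0],[0,0,-0.6,0,0],[0.3,0,-0.5,0,0],[0.6,0,0,0,0],[0.6,0,0,0,0]],
])

```text
time_s: 12.58
ee_pos: [486.4, -161.0, 186.5]
ee_rot: [179.7, 0.1, 99.0]
force: [-0.3, 0.4, -3.2]
gripper_width: 3.6
gripper_force: 60.0
```

Call:
send_rows([
  [[0.6,0,0,0,0],[0.6,0,0,0,0],[0.3,0,0,0,0],[0,0,0,0,0],[0,0,0,0,0]],
])

```text
time_s: 13.0
ee_pos: [476.4, -101.8, 184.7]
ee_rot: [179.9, 0.1, 99.2]
force: [0.2, -0.7, -1.6]
gripper_width: 4.0
gripper_force: 60.0
```

```bash
cat >> h.py <<'E'
def tilt():
    # handle back-face plane -> scoop tilt, from the side camera
    g=grab('side');C=g['pixels'].astype(int);P=cloud(g);s=env.state();t=s['ee_pos']
    m=(C[...,0]<125)&(C[...,0]>C[...,2]*1.9)&(C[...,0]>50)&(abs(P[...,0]-t[0]-50)<90)&(P[...,1]>t[1]-20)&(P[...,1]<t[1]+200)&(P[...,2]>60)
    k,l,st,c=cv2.connectedComponentsWithStats(m.astype(np.uint8));i=1+np.argmax(st[1:,4]);q=P[l==i]
    u,sv,vt=np.linalg.svd(q-q.mean(0),full_matrices=False);n=vt[2]*np.sign(vt[2][1])
    print('n',len(q),q.mean(0).round(1),n.round(3),'rms',(sv[2]/len(q)**.5).round(2),'tilt',38+np.degrees(np.arcsin(n[2])).round(1),'tcp',t.round(1))
    return g,P
E
python3 - <<'E'
from h import *
tilt()
for n in('scene','side'): wood(n)
E
```

```text
n 1640 [514.7 -14.6 349.3] [-0.159  0.982  0.102] rms 2.16 tilt 43.8 tcp [ 476.5 -102.3  184.5]
scene [213, 234, 21, 29, 359] [-58. -49.  33.] [141.0, 111.0, 77.0]
scene [186, 245, 13, 12, 99] [ 27. -74.  80.] [150.0, 102.0, 69.0]
side [344, 210, 12, 14, 130] [-74. -52.  32.] [137.0, 110.0, 75.0]
```

Call:
send_rows([
  [[-0.42,0,0,0,0],[0,0,0.4,0,0],[0,0,0.4,0,0],[0,0,0.2,0,0],[0,0,0,0,0]],
])

```text
time_s: 13.57
ee_pos: [477.5, -118.8, 142.1]
ee_rot: [-179.8, -0.1, 99.0]
force: [-0.1, 0.2, -1.9]
gripper_width: 3.7
gripper_force: 60.0
```

Call:
send_rows([
  [[0.03,0,0.1,0,0],[0.08,0,0.06,0,0],[0.08,0,0.05,0,0],[0.08,0,0.06,0,0],[0,0,0,0,0]],
], squeeze=30)

```text
time_s: 13.98
ee_pos: [476.8, -106.9, 133.1]
ee_rot: [-180.0, -0.0, 99.1]
force: [0.7, 0.2, -1.7]
gripper_width: 3.4
gripper_force: 30.0
```

```bash
python3 - <<'E'
from h import *
tilt()
E
```

```text
n 1487 [514.  -21.9 296.3] [-0.293  0.956 -0.024] rms 8.94 tilt 36.6 tcp [ 477.  -107.2  133.3]
```

Call:
send_rows([
  [[0,0,-0.4,0,0],[-0.4,0,0,0,0],[0,0,0.3,0,0],[0,0,0.15,0,0],[0,0,0,0,0]],
])

```text
time_s: 14.45
ee_pos: [479.5, -123.4, 130.8]
ee_rot: [-180.0, -0.0, 99.1]
force: [0.2, -0.2, -1.6]
gripper_width: 4.0
gripper_force: 30.0
```

Call:
send_rows([
  [[0,0,0.1,0,0],[0,0,0.1,0,0],[0,0,0,0,0]],
])

```text
time_s: 14.7
ee_pos: [482.0, -123.7, 126.6]
ee_rot: [179.6, 0.2, 99.1]
force: [-1.9, 1.6, 14.9]
gripper_width: 4.0
gripper_force: 30.0
```

Call:
send_rows([
  [[0.06,0,0.03,0,0],[0.08,0,0.04,0,0],[0.08,0,0.05,0,0],[0,0,0,0,0]],
])

```text
time_s: 15.03
ee_pos: [480.8, -115.8, 121.4]
ee_rot: [179.6, 0.3, 99.2]
force: [-0.3, -1.1, 11.5]
gripper_width: 3.7
gripper_force: 30.0
```

```bash
python3 - <<'E'
from h import *
tilt()
E
```

```text
n 816 [511.5  -5.  279.6] [-0.395  0.784 -0.479] rms 12.52 tilt 9.399999999999999 tcp [ 480.8 -115.8  121.3]
```

```bash
python3 - <<'E'
s=open('h.py').read()
s=s.replace("q=P[l==i]\n    u,sv","q=P[l==i]\n    for _ in range(8):\n        u,sv,vt=np.linalg.svd(q-q.mean(0),full_matrices=False);d=abs((q-q.mean(0))@vt[2]);q=q[d<max(2.5,np.percentile(d,85))]\n    u,sv")
open('h.py','w').write(s)
E
python3 - <<'E'
from h import *
tilt()
g=dict(np.load('side.npz'));C=g['pixels'].astype(int);P=cloud(g)
m=(C[...,0]<125)&(C[...,0]>C[...,2]*1.9)&(C[...,0]>50)&(P[...,2]>100)&(P[...,0]<620)
k,l,st,c=cv2.connectedComponentsWithStats(m.astype(np.uint8))
for i in range(1,k):
    if st[i,4]>40:
        q=P[l==i];print(st[i],q.min(0).round(),q.max(0).round(),np.median(C[l==i],0))
E
```

```text
n 569 [516.9   1.3 277.8] [-0.158  0.978 -0.137] rms 0.93 tilt 30.1 tcp [ 480.8 -115.8  121.4]
[ 385    0  123   59 3836] [  219. -1188.   101.] [  620. -1157.   362.] [97. 65. 41.]
[287 198  77  33 856] [423. -99. 225.] [557.  13. 307.] [56. 38. 27.]
[390 411  21  26 267] [220. 255. 100.] [261. 300. 139.] [113.  80.  50.]
```

Call:
send_rows([
  [[0.07,0,0.07,0,0],[0.07,0,0.07,0,0],[0.06,0,0.07,0,0],[0,0,0,0,0]],
])

```text
time_s: 15.47
ee_pos: [479.8, -109.0, 113.6]
ee_rot: [179.6, 0.4, 99.2]
force: [-1.7, -5.9, 15.3]
gripper_width: 4.0
gripper_force: 40.2
```

Call:
send_rows([
  [[0.06,0,0.07,0,0],[0.05,0,0.07,0,0],[0,0,0,0,0]],
])

```text
time_s: 15.72
ee_pos: [479.9, -108.1, 111.9]
ee_rot: [179.5, 0.9, 99.3]
force: [-10.5, -13.2, 38.5]
gripper_width: 4.1
gripper_force: 54.6
```

```bash
python3 - <<'E'
from h import *
tilt()
E
```

```text
n 242 [506.1  46.9 263. ] [-0.082  0.426  0.901] rms 1.15 tilt 102.3 tcp [ 480.  -108.   111.9]
```

Call:
send_rows([
  [[0.05,0,-0.15,0,0],[0.05,0,-0.3,0,0],[0,0,-0.3,0,0],[0,0,0,0,0]],
])

```text
time_s: 16.1
ee_pos: [476.8, -98.5, 136.4]
ee_rot: [179.8, 0.1, 99.1]
force: [0.3, -0.1, -1.5]
gripper_width: 3.9
gripper_force: 44.4
```

```bash
sed -i 's/(C\[...,0\]<125)/(C[...,0]<92)/; s/t\[1\]-20/t[1]+40/' h.py; python3 - <<'E'
from h import *
tilt()
g=dict(np.load('side.npz'));s=grab('scene')['pixels'];w=grab('wrist')['pixels']
A=cv2.resize(g['pixels'][140:320,240:480],(400,300));B=cv2.resize(s[110:290,150:390],(400,300));W=cv2.resize(w,(400,300))
D=cv2.resize(s[190:270,170:277],(400,300),interpolation=cv2.INTER_CUBIC)
cv2.imwrite('pics/last.png',np.vstack([np.hstack([A,B]),np.hstack([W,D])])[:,:,::-1])
E
```

```text
n 62 [498.9  56.3 287.9] [-0.033  0.235  0.971] rms 1.11 tilt 114.3 tcp [476.2 -98.5 135.2]
```

View pics/last.png

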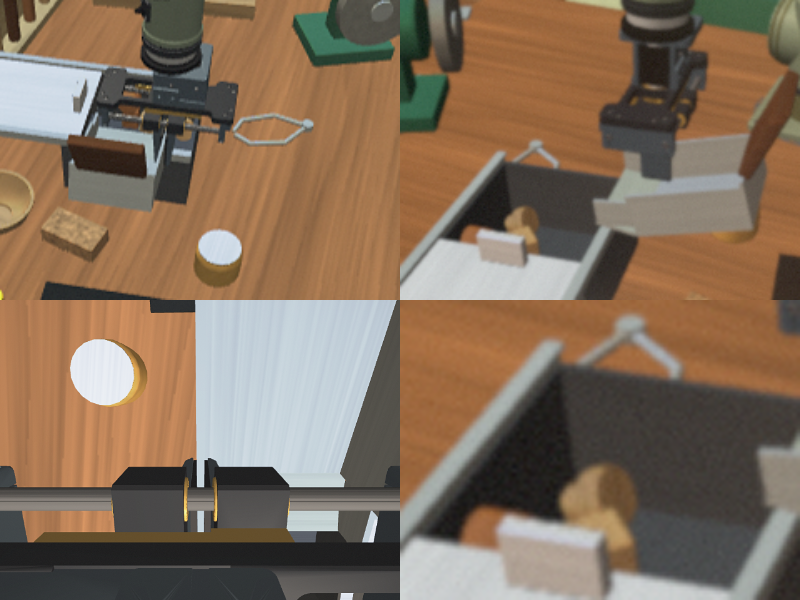

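```bash
cat >> h.py <<'E'
def floor():
    g=grab('wrist');C=g['pixels'].astype(int);P=cloud(g);t=env.state()['ee_pos']
    m=(C.min(-1)>150)&(P[...,2]>t[2]-75)&(P[...,2]<t[2]+40)&np.isfinite(P[...,2])
    m[360:]=0;k,l,st,c=cv2.connectedComponentsWithStats(cv2.erode(m.astype(np.uint8),np.ones((5,5))));i=1+np.argmax(st[1:,4]);q=P[l==i]
    for _ in range(8):
        u,sv,vt=np.linalg.svd(q-q.mean(0),full_matrices=False);d=abs((q-q.mean(0))@vt[2]);q=q[d<max(1.5,np.percentile(d,90))]
    n=vt[2]*np.sign(vt[2][2]);ex=np.array([.158,-.987,0]);ey=np.array([.987,.158,0])
    print('floor',len(q),q.mean(0).round(1),'rms',d.std().round(2),'lipdown deg',np.degrees(np.arcsin(n@ex)).round(2),'roll',np.degrees(np.arcsin(n@ey)).round(2),'y range',q[:,1].min().round(),q[:,1].max().round(),'tcp',t.round(1))
E
python3 -c "
from h import *
floor()"
```

```text
floor 62212 [517.9 -21.1 147. ] rms 0.35 lipdown deg 14.89 roll 0.04 y range -87.0 30.0 tcp [474.9 -98.3 133.5]
```

Call:
send_rows([
  [[0.2,-0.01,0,0,0],[0.4,-0.02,0,0,0],[0.5,-0.025,0,0,0],[0.5,-0.025,0,0,0],[0.5,-0.025,0,0,0]],
], squeeze=50)

```text
time_s: 16.72
ee_pos: [457.2, -15.1, 133.6]
ee_rot: [-179.9, -0.0, 99.0]
force: [-0.0, -0.2, -2.0]
gripper_width: 3.6
gripper_force: 64.1
```

Call:
send_rows([
  [[0.5,-0.025,0,0,0],[0.5,-0.025,0,0,0],[0.5,-0.025,0,0,0],[0.5,-0.025,0,0,0],[0.5,-0.025,0,0,0]],
])

```text
time_s: 17.13
ee_pos: [436.3, 83.0, 133.7]
ee_rot: [-179.9, -0.0, 99.1]
force: [0.4, -0.7, -2.1]
gripper_width: 3.5
gripper_force: 64.1
```

Call:
send_rows([
  [[0.5,-0.025,0,0,0],[0.4,-0.02,0,0,0],[0.15,-0.01,0.3,0,0],[0,0,0.5,0,0],[0,0,0,0,0]],
])

```text
time_s: 17.55
ee_pos: [425.3, 122.9, 99.3]
ee_rot: [-179.5, 0.0, 99.2]
force: [-1.2, -0.2, -2.3]
gripper_width: 4.1
gripper_force: 64.1
```

```bash
python3 - <<'E'
from h import *
floor()
for n in('side','scene'):
    g=grab(n);P=cloud(g).reshape(-1,3);C=g['pixels'].reshape(-1,3).astype(int)
    m=(P[:,0]>350)&(P[:,0]<600)&(P[:,1]>40)&(P[:,1]<320)&(P[:,2]>62)&(P[:,2]<140)&(C.min(1)>105)
    q=P[m];print(n,len(q),cv2.minAreaRect(q[:,:2].astype(np.float32)),np.percentile(q[:,1],[0,2,98,100]).round(),q[:,2].min(),q[:,2].max())
E
```

```text
floor 62304 [468.4 200.1 112.1] rms 0.34 lipdown deg 14.83 roll 0.45 y range 134.0 252.0 tcp [426.3 122.8 100.6]
side 1473 ((471.9989929199219, 174.90478515625), (108.191162109375, 166.97665405273438), 9.321855545043945) [ 93. 107. 261. 264.] 93.64131598015024 139.9734510353319
scene 3308 ((473.713134765625, 172.72222900390625), (113.0106201171875, 163.40011596679688), 9.264729499816895) [ 84.  92. 247. 262.] 97.59619460486306 139.96819420249966
```

Call:
send_rows([
  [[0,0,0.4,0,0],[0,0,0.6,0,0],[0,0,0.6,0,0],[0,0,0.3,0,0],[0,0,0,0,0]],
])

```text
time_s: 18.12
ee_pos: [427.5, 122.2, 25.0]
ee_rot: [-179.8, 0.0, 99.0]
force: [-0.5, 0.3, -1.7]
gripper_width: 3.3
gripper_force: 64.1
```

Call:
send_rows([
  [[0,0,0.12,0,0],[0,0,0.08,0,0],[0,0,0,0,0]],
])

```text
time_s: 18.37
ee_pos: [429.4, 122.9, 18.9]
ee_rot: [179.9, -0.0, 99.1]
force: [-0.3, -1.1, -1.4]
gripper_width: 4.1
gripper_force: 64.1
```

Call:
send_rows([
  [[0,0,0.08,0,0],[0,0,0.05,0,0],[0,0,0,0,0]],
])

```text
time_s: 18.62
ee_pos: [428.7, 122.8, 13.2]
ee_rot: [180.0, 0.0, 99.1]
force: [-0.3, 0.3, -1.3]
gripper_width: 4.1
gripper_force: 64.1
```

Call:
send_rows([
  [[0,0,0.05,0,0],[0,0,0,0,0]],
])

```text
time_s: 18.78
ee_pos: [428.7, 122.8, 11.1]
ee_rot: [180.0, 0.0, 99.1]
force: [0.3, -0.1, -2.2]
gripper_width: 3.9
gripper_force: 64.1
```

Call:
send_rows([
  [[0,0,0.04,0,0],[0,0,0.03,0,0],[0,0,0,0,0]],
])

```text
time_s: 19.03
ee_pos: [428.7, 122.8, 10.7]
ee_rot: [179.9, -0.0, 99.1]
force: [-7.5, -1.6, 23.3]
gripper_width: 3.6
gripper_force: 63.9
```

Call:
send_rows([
  [[0,0,0,0,0],[0,0,0,0,0]],
], squeeze=20)

```text
time_s: 19.2
ee_pos: [428.8, 122.7, 10.7]
ee_rot: [179.9, 0.0, 99.1]
force: [-7.4, -2.3, 22.6]
gripper_width: 4.1
gripper_force: 33.6
```

```bash
python3 -c "
from h import *
floor()"
```

```text
floor 61931 [471.7 199.9  24.3] rms 0.35 lipdown deg 15.0 roll -0.17 y range 134.0 251.0 tcp [428.7 122.7  10.7]
```

Call:
send_rows([
  [[0,0,-0.015,0,0],[0,0,0,0,0]],
], squeeze=14)

```text
time_s: 19.42
ee_pos: [428.8, 122.7, 10.8]
ee_rot: [179.9, 0.0, 99.1]
force: [-6.1, -2.2, 16.9]
gripper_width: 3.8
gripper_force: 26.3
```

Call:
send_rows([
  [[0,0,0,0,0],[0,0,0,0,0]],
], squeeze=10)

```text
time_s: 19.58
ee_pos: [428.7, 122.6, 10.7]
ee_rot: [179.9, 0.0, 99.1]
force: [-4.6, -3.4, 18.3]
gripper_width: 3.8
gripper_force: 21.5
```

```bash
python3 -c "
from h import *
floor()"
```

```text
floor 62240 [471.6 199.8  24.6] rms 0.35 lipdown deg 15.24 roll -0.16 y range 134.0 251.0 tcp [428.8 122.6  10.8]
```

Call:
send_rows([
  [[0,0,-0.03,0,0],[0,0,0,0,0]],
], squeeze=8)

```text
time_s: 19.8
ee_pos: [428.9, 122.7, 11.1]
ee_rot: [179.9, 0.0, 99.1]
force: [-3.2, -1.6, 11.3]
gripper_width: 3.9
gripper_force: 13.2
```

Call:
send_rows([
  [[0,0,-0.04,0,0],[0,0,0,0,0]],
])

```text
time_s: 19.97
ee_pos: [429.0, 122.9, 11.9]
ee_rot: [179.9, -0.0, 99.1]
force: [1.4, 0.9, -1.8]
gripper_width: 4.0
gripper_force: 13.2
```

```bash
python3 -c "
from h import *
floor()"
```

```text
floor 61444 [472.2 200.3  25.5] rms 0.35 lipdown deg 15.34 roll -0.08 y range 134.0 251.0 tcp [428.8 122.9  11.7]
```

Call:
send_rows([
  [[0,0,0.015,0,0],[0,0,0,0,0],[0,0,0,0,0]],
], squeeze=6)

```text
time_s: 20.27
ee_pos: [428.8, 122.8, 11.4]
ee_rot: [180.0, -0.0, 99.1]
force: [-2.0, -0.1, 4.8]
gripper_width: 4.0
gripper_force: 9.1
```

Call:
send_rows([
  [[0,0,0,0,0],[0,0,0,0,0],[0,0,0,0,0]],
], squeeze=5)

```text
time_s: 20.52
ee_pos: [428.8, 122.8, 11.4]
ee_rot: [180.0, -0.0, 99.1]
force: [-2.5, -0.1, 4.6]
gripper_width: 4.1
gripper_force: 8.1
```

```bash
python3 -c "
from h import *
floor()"
```

```text
floor 61305 [471.6 200.3  24.7] rms 0.35 lipdown deg 15.2 roll -0.09 y range 135.0 251.0 tcp [428.8 122.9  11.4]
```

Call:
send_rows([
  [[0,0,0,0,0],[0,0,0,0,0],[0,0,0,0,0]],
], squeeze=4)

```text
time_s: 20.82
ee_pos: [428.8, 122.9, 11.4]
ee_rot: [180.0, -0.0, 99.1]
force: [-1.7, 0.4, 4.6]
gripper_width: 3.9
gripper_force: 7.1
```

```bash
python3 -c "
from h import *
floor()"
```

```text
floor 62211 [471.9 200.3  24.6] rms 0.35 lipdown deg 15.2 roll -0.1 y range 135.0 251.0 tcp [428.8 122.8  11.4]
```

Call:
send_rows([
  [[0,0,-0.03,0,0],[0,0,-0.03,0,0],[0,0,0,0,0]],
])

```text
time_s: 21.12
ee_pos: [428.8, 123.1, 13.7]
ee_rot: [180.0, -0.0, 99.1]
force: [-1.9, 0.8, 2.1]
gripper_width: 4.0
gripper_force: 6.0
```

```bash
python3 -c "
from h import *
floor()"
```

```text
floor 58671 [471.8 200.2  16.8] rms 0.35 lipdown deg 8.13 roll -0.08 y range 132.0 256.0 tcp [428.8 123.   13.7]
```

Controlled levelling works; continue.

Call:
send_rows([
  [[0,0,-0.03,0,0],[0,0,-0.03,0,0],[0,0,0,0,0]],
])

```text
time_s: 21.42
ee_pos: [428.8, 122.8, 16.0]
ee_rot: [180.0, 0.0, 99.1]
force: [-0.3, -0.5, -1.5]
gripper_width: 4.0
gripper_force: 5.6
```

Call:
send_rows([
  [[0,0,-0.03,0,0],[0,0,-0.03,0,0],[0,0,0,0,0]],
])

```text
time_s: 21.67
ee_pos: [428.7, 122.7, 18.5]
ee_rot: [-180.0, 0.0, 99.1]
force: [-0.2, 0.6, -1.3]
gripper_width: 3.8
gripper_force: 5.0
```

```bash
python3 -c "
from h import *
floor()"
```

```text
floor 48956 [474.8 198.6   8.8] rms 0.35 lipdown deg -1.09 roll 0.06 y range 130.0 259.0 tcp [428.6 122.7  18.4]
```

Call:
send_rows([
  [[0,0,0.02,0,0],[0,0,0,0,0.15],[0,0,0,0,0.2],[0,0,0,0,0.25]],
])

```text
time_s: 22.05
ee_pos: [428.9, 122.8, 17.6]
ee_rot: [180.0, -0.0, 99.1]
force: [0.7, 0.1, -1.2]
gripper_width: 20.8
gripper_force: 0.0
```

Call:
send_rows([
  [[0,0,-0.3,0,0.25],[0,0,-0.6,0,0.25],[0,0,-1,0,0.25],[0,0,-1,0,0],[0,0,-1,0,0]],
])

```text
time_s: 22.47
ee_pos: [428.2, 122.7, 175.3]
ee_rot: [-180.0, -0.0, 99.1]
force: [0.9, 1.2, -0.7]
gripper_width: 12.6
gripper_force: 0.0
```

```bash
python3 - <<'E'
from h import *
floor()
for n in('side','scene'):
    g=grab(n);P=cloud(g).reshape(-1,3)
    m=(P[:,0]>350)&(P[:,0]<600)&(P[:,1]>40)&(P[:,1]<275)&(P[:,2]>50)&(P[:,2]<58)
    q=P[m];print(n,len(q),cv2.minAreaRect(q[:,:2].astype(np.float32)),np.polyfit(q[:,1],q[:,2],1))
for n in('side','scene'): wood(n)
E
```

```text
Traceback (most recent call last):
  File "h.py", line 54, in floor
    m[360:]=0;k,l,st,c=cv2.connectedComponentsWithStats(cv2.erode(m.astype(np.uint8),np.ones((5,5))));i=1+np.argmax(st[1:,4]);q=P[l==i]
                                                                                                          ~~~~~~~~~^^^^^^^^^^
ValueError: attempt to get argmax of an empty sequence
```

```bash
sed -i 's/(P\[...,2\]>t\[2\]-75)&(P\[...,2\]<t\[2\]+40)/(P[...,2]>min(5,t[2]-75))\&(P[...,2]<max(20,t[2]+40 if t[2]<140 else 0))/' h.py; python3 - <<'E'
from h import *
floor()
for n in('side','scene'):
    g=grab(n);P=cloud(g).reshape(-1,3)
    m=(P[:,0]>350)&(P[:,0]<600)&(P[:,1]>40)&(P[:,1]<275)&(P[:,2]>50)&(P[:,2]<58)
    q=P[m];print(n,len(q),cv2.minAreaRect(q[:,:2].astype(np.float32)),np.polyfit(q[:,1],q[:,2],1))
for n in('side','scene'): wood(n)
E
```

```text
floor 13948 [471.6 194.4   7.6] rms 0.36 lipdown deg -0.19 roll -0.05 y range 119.0 259.0 tcp [433.  123.9 179.8]
side 246 ((473.910888671875, 175.67897033691406), (110.31459045410156, 160.72183227539062), 8.999210357666016) [8.83876204e-03 5.16548199e+01]
scene 493 ((473.23504638671875, 175.16690063476562), (114.38037109375, 162.0691680908203), 9.029702186584473) [4.50416083e-03 5.22085319e+01]
scene [213, 234, 20, 29, 345] [-57. -49.  33.] [133.0, 105.0, 72.0]
scene [186, 245, 12, 12, 97] [ 27. -75.  79.] [142.0, 97.0, 65.0]
```

Call:
send_rows([
  [[-0.5,0.085,-0.3,0,0],[-0.89,0.085,-0.3,0,0],[-0.89,0.085,-0.3,0,0],[-0.89,0.085,-0.3,0,0],[-0.89,0.085,-0.3,0,0]],
])

```text
time_s: 23.18
ee_pos: [470.3, -36.3, 232.1]
ee_rot: [-179.8, -0.1, 99.1]
force: [0.5, -0.0, 0.1]
gripper_width: 0.5
gripper_force: 0.0
```

Call:
send_rows([
  [[-0.89,0.085,-0.3,0,0],[-0.89,0.085,0,0,0],[-0.89,0.085,0,0,0],[-0.89,0.085,0,0,0],[-0.89,0.085,0,0,0]],
])

```text
time_s: 23.6
ee_pos: [515.3, -209.6, 243.2]
ee_rot: [-179.8, -0.1, 99.1]
force: [0.7, 0.4, 0.6]
gripper_width: 0.5
gripper_force: 0.0
```

Call:
send_rows([
  [[-0.89,0.085,0,0,0],[-0.89,0.085,0,0,0],[-0.4,0,0,0,0],[0,0,0,0,0],[0,0,0,0,0]],
])

```text
time_s: 24.02
ee_pos: [535.7, -292.7, 243.4]
ee_rot: [-179.8, -0.2, 99.0]
force: [-1.0, -0.2, -0.5]
gripper_width: 0.6
gripper_force: 0.0
```

```bash
python3 - <<'E'
from h import *
g=grab('wrist');C=g['pixels'].astype(int);P=cloud(g)
R=P-[558.7,-212.1,0];B=np.stack([R@[.9874,.158,0],R@[-.158,.9874,0],P[...,2]],-1)
inb=(abs(B[...,0])<93)&(abs(B[...,1])<83)
print('box px',inb.sum(), 'x',B[inb][:,0].min(),B[inb][:,0].max(),'y',B[inb][:,1].min(),B[inb][:,1].max())
m=inb&(B[...,2]>14)&(B[...,2]<101)&(C[...,0]>C[...,2]*1.3)
hsv=cv2.cvtColor(g['pixels'],cv2.COLOR_RGB2HSV)
k,l,st,c=cv2.connectedComponentsWithStats(m.astype(np.uint8))
for i in range(1,k):
    if st[i,4]>60:
        q=B[l==i];print(st[i].tolist(),q.mean(0).round(),'min',q.min(0).round(),'max',q.max(0).round(),np.median(C[l==i],0))
# ascii map of height + color
for x in range(80,-96,-10):
    print('%4d'%x,' '.join(('%3d%s'%(np.percentile(B[s][:,2],90),'r' if np.median(C[s][:,0]/(C[s][:,2]+1))>1.75 else 'w' if np.median(C[s][:,0]/(C[s][:,2]+1))>1.3 else ' ')) if (s:=inb&(abs(B[...,0]-x)<5)&(abs(B[...,1]-y)<5)).sum()>3 else ' .  ' for y in range(80,-85,-10)))
E
```

```text
box px 149853 x -92.99996110305688 92.99855233415767 y -82.99958145172492 82.99965170830103
[299, 153, 63, 60, 1840] [-26. -48.  36.] min [-56. -75.  14.] max [  3. -19.  44.] [213. 179. 133.]
[262, 175, 40, 42, 1261] [-73. -58.  34.] min [-93. -83.  15.] max [-54. -41.  47.] [172. 134.  90.]
[362, 191, 46, 39, 1569] [ 21. -66.  74.] min [  5. -83.  14.] max [ 44. -52.  84.] [178. 122.  76.]
  80 105  105  105  105  105  105  122  121  122  125  124  105  105  105  105  105  111 
  70 110  104  104  103  104  103  104  104  104  104  104  104  104  104  104  104  112 
  60 111    6    6    6    6    6    6    6    6    6    6    6    6    6    6    6  112 
  50 110    6    6    6    6    6    6    6    6    6    6    6    6    6    6   .   112 
  40 111    6    6    6    6    6    6    6    6    6    6    6  327  331  332  328  338 
  30 111    6    6    6    6    6    6    6    6    6    6    6  339  339   81r  81r 112r
  20 111    6    6    6    6    6    6    6    6    6    6    6  339  357   81r  81r 112r
  10   7    6    6    6    6    6    6    6    6    6    6    6  339  364  
[... 213 characters left out ...]
    6    6    6    6    6    6    6    6   35w 345  370   41w  41  112 
 -30 110    6    6    6    6    6    6    6    6    6   35   36w 345  370  289  303  298 
 -40 111    6    6    6    6    6    6    6    6    6    6   36w 345  370  290  304  299 
 -50  90    6    6    6    6    6    6    6    6    6    6   33  345  370    6    6  111 
 -60   7    6    6    6    6    6    6    6    6    6    6    6  345  370   41w  37w 112 
 -70 111    6    6    6    6    6    6    6    6    6    6    6  339  370   45w  41w 111 
 -80   7    6    6    6    6    6    6    6    6    6    6    6  339  367   45w  40w 111 
 -90  95   91   91   90   92   91   89   91   90   92   90   91  339  357   90   92  100
```

Call:
send_rows([
  [[0.38,0.78,0,0,0],[0.38,0.78,0,0,0],[0.38,0.78,0,0,0],[0.38,0.78,0,0,0],[0.38,0.78,0,0,0]],
])

```text
time_s: 24.48
ee_pos: [678.9, -189.9, 245.9]
ee_rot: [-180.0, -0.1, 99.2]
force: [-0.2, -0.4, 0.1]
gripper_width: 0.4
gripper_force: 0.0
```

Call:
send_rows([
  [[0,0,0,0,0],[0,0,0.8,0,0],[0,0,0.8,0,0],[0,0,0.8,0,0],[0,0,0,0,0]],
])

```text
time_s: 24.9
ee_pos: [673.5, -190.1, 142.3]
ee_rot: [-179.2, -0.4, 99.2]
force: [-0.4, 0.1, -1.6]
gripper_width: 0.6
gripper_force: 0.0
```

Call:
send_rows([
  [[-0.1,0.1,0.2,0,0],[0,0,0.4,0,0],[0,0,0,0,0]],
])

```text
time_s: 25.15
ee_pos: [683.0, -196.3, 125.2]
ee_rot: [-180.0, -0.0, 99.1]
force: [-0.8, -0.9, -0.5]
gripper_width: 0.5
gripper_force: 0.0
```

Call:
send_rows([
  [[0,-0.3,0,0,0],[0,-0.5,0,0,0],[0,-0.5,0,0,0],[0,-0.5,0,0,0],[0,-0.5,0,0,0]],
])

```text
time_s: 25.57
ee_pos: [594.0, -211.2, 128.3]
ee_rot: [179.6, 0.1, 99.1]
force: [4.0, 1.7, -1.1]
gripper_width: 0.7
gripper_force: 1.6
```

Call:
send_rows([
  [[0,-0.5,0,0,0],[0,-0.5,0,0,0],[0,-0.5,0,0,0],[0,-0.3,0,0,0],[0,0,0,0,0]],
])

```text
time_s: 25.98
ee_pos: [520.1, -223.0, 127.8]
ee_rot: [179.9, 0.1, 99.0]
force: [-0.9, -0.6, -0.4]
gripper_width: 0.4
gripper_force: 0.0
```

Call:
send_rows([
  [[0,-0.2,0,0,0],[0,-0.15,0,0,0],[0,-0.1,0,0,0],[0,0,0,0,0]],
])

```text
time_s: 26.32
ee_pos: [503.4, -225.8, 126.0]
ee_rot: [180.0, 0.1, 99.1]
force: [0.2, -0.2, 1.1]
gripper_width: 0.3
gripper_force: 0.7
```

Call:
send_rows([
  [[0,-0.06,0,0,0],[0,-0.06,0,0,0],[0,-0.06,0,0,0],[0,0,0,0,0]],
])

```text
time_s: 26.65
ee_pos: [496.7, -226.7, 125.6]
ee_rot: [179.9, 0.0, 99.1]
force: [3.5, -0.4, 1.7]
gripper_width: 0.3
gripper_force: 1.8
```

Call:
send_rows([
  [[0,-0.05,0,0,0],[0,-0.05,0,0,0],[0,0,0,0,0]],
])

```text
time_s: 26.9
ee_pos: [496.6, -226.8, 125.8]
ee_rot: [179.4, 0.1, 99.0]
force: [12.9, 2.8, -3.1]
gripper_width: 0.5
gripper_force: 6.4
```

Call:
send_rows([
  [[0,-0.05,0,0,0],[0,0,0,0,0]],
])

```text
time_s: 27.07
ee_pos: [496.6, -226.9, 125.8]
ee_rot: [179.2, 0.1, 99.0]
force: [18.5, 3.8, -7.0]
gripper_width: 0.3
gripper_force: 8.7
```

Hard against the stop: shut. Retreat and check the scoop and cover.

Call:
send_rows([
  [[0,0.2,0,0,0],[0,0.2,0,0,0],[0,0,-1,0,0],[0,0,-1,0,0],[0,0,-1,0,0]],
])

```text
time_s: 27.48
ee_pos: [504.4, -224.4, 245.6]
ee_rot: [-179.7, -0.2, 99.1]
force: [0.3, -0.3, -0.6]
gripper_width: 0.4
gripper_force: 0.0
```

Call:
send_rows([
  [[0,0,0,0,0],[0,0,0,0,0],[0,0,0,0,0]],
])

```text
time_s: 27.73
ee_pos: [504.9, -224.6, 244.4]
ee_rot: [-179.8, -0.1, 99.1]
force: [-1.2, 0.7, 0.0]
gripper_width: 0.5
gripper_force: 0.0
```

```bash
python3 - <<'E'
from h import *
for n in('scene','side'):
    g=grab(n);P=cloud(g).reshape(-1,3);C=g['pixels'].reshape(-1,3).astype(int)
    R=P-[558.7,-212.1,0];bx=R@[.9874,.158,0];by=R@[-.158,.9874,0]
    m=(abs(bx)<150)&(abs(by)<27)&(P[:,2]>125)&(P[:,2]<142)&(C.min(1)>90);print(n,'tab x',m.sum(),np.percentile(bx[m],[2,50,98]).round(1) if m.any() else '')
    m=(P[:,2]>103)&(P[:,2]<107.5)&(abs(by)<80)&(bx>-120)&(bx<250)&(C.min(1)>120);print('cover',np.percentile(bx[m],[0.5,99.5]).round(1))
    m=(P[:,0]>350)&(P[:,0]<600)&(P[:,1]>40)&(P[:,1]<275)&(P[:,2]>50)&(P[:,2]<58);q=P[m];print(cv2.minAreaRect(q[:,:2].astype(np.float32)),np.polyfit(q[:,1],q[:,2],1))
print(env.state()['force'],env.state()['ee_pos'])
E
```

```text
scene tab x 209 [-85.5 -75.8 -72.5]
cover [-95.7  96.9]
((473.298095703125, 175.23562622070312), (113.90998840332031, 162.15435791015625), 9.04122257232666) [6.86753639e-03 5.18096739e+01]
side tab x 72 [-85.1 -79.8 -73.7]
cover [-95.6  96.6]
((473.9715881347656, 175.48855590820312), (110.53862762451172, 161.91696166992188), 8.923394203186035) [8.24099488e-03 5.18374154e+01]
[-0.11083982 -0.19895721  0.59914827] [ 504.73407512 -224.48456506  243.43612581]
```

```bash
python3 -c "
from workcell import env
print(env.job_done())"
```

```text
the job is handed in; nothing more can be done
None
```

The job is handed in at about 28 s: the cameras show the cover shut and the scoop empty, level and released on the mat. I count five offcuts in the box but saw only four clearly; the fifth I infer from a stack. I held the scoop by its side wall, not its leaning handle as you asked, because the tool cannot tilt and a handle grip risked spilling the offcuts.

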